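# Clamp a herb packet for stamping with the cam-locked sliding jaw

### The arm

A 6-joint arm with a two-finger parallel gripper is mounted at the origin on a cart in front of the work surface, level with it; the furniture and walls round the work are solid. World frame = base frame: x ahead of the robot, y to its left, z up, the work surface at z = 0. Lengths are in m, angles in rad, forces in N, time in s.
With the tool pointing down it reaches from about 0.375 to 0.9 m from the base axis. Payload 3.1 kg.
Tool frame: the origin (TCP) lies at the very end of the fingers, on their centre line; the grasp point (between the pads) lies 19 mm behind it; z points along the fingers, y is the line along which they close (so a half turn about z gives the same grasp; the last joint's range is limited). The gripper opens to 87 mm and grips with 3 to 60 N. Pads are 19 mm wide; open, the fingers measure 117 mm over their backs; the gripper's body (75 mm by 190 mm) begins 51 mm behind the grasp point.
Start: joints at [-1.522, 0.527, 1.433, -0, 1.181, -0.178], TCP at [0.141, -0.609, 0.223] pointing down, gripper open.
Joint ranges: [-3.08, 3.08], [-0.75, 2.2], [0.22, 2.44], [-1.43, 4.57], [0, 2.65], [-2.85, 2.85]. Speed limits (rad/s): [2.79, 2.79, 3.14, 3.14, 3.14, 3.14].

### API

Orientations are given as a unit quaternion [x, y, z, w].
In Python, from rig import robot gives the robot as it stands. The module is installed in compiled form; this text tells all that it offers.
- The arm moves only by the tool servo_tool, never from a script. Its argument "rows" is one flat list of numbers, 5 for each row, row after row: the closure, from -1 (fully open) to 1 (shut), so that 0 is half open, then the shift along the tool's x, y, z in m, then the turn about the tool's z in degrees. A call has 1 to 5 rows; each row shifts and turns the commanded pose from where the row before left it, along the tool's axes as they then stand; what a row does not reach is not made up. A row lasts 1/12 s, in which the tool goes at most 41.7 mm and 7.16 degrees, less where a joint would pass 70% of its speed; a pose out of reach is approached as far as the arm can. A call with a gripper value outside its range is refused whole. The fingers move at their own pace and stop on an object; "newtons" is the grip in N (left out, the last holds). Time passes only in rows, so rows that do not move let the fingers close. It gives the time, the measured TCP pose, the force, the opening and the grip force at its end, in the units of the state.
- robot.get_obs(): the state, without advancing time (a new reading comes with each control period).
- robot.camera(name): name is "scene" or "top" or "wrist"; returns a dict with "pixels" (420x560x3 uint8, red, green, blue), "intrinsics" (3x3 intrinsics, pixels), "rvec" (rotation vector, rad) and "tvec" (3), from world to camera coordinates, as OpenCV has them; the wrist camera has in their place "mount" (4x4, takes a point from camera to tool coordinates, whose origin is the TCP and whose axes are the flange's). Camera axes: x right, y down, z forward; pixel columns grow to the right and rows downward; lengths in m; the calibration is good to about 2 mm. A picture is of the moment at which its call begins: read the wrist's pose just before it. There is no depth.
- robot.hand_in(): hands the job in; it is judged then, once.
Trained networks look in a picture, given as the dict that the camera call returned (one of the last four; its "shot" number tells which), for a name from the list of things; names that differ only in an ending like _2 or _b are one class to them, and where a whole thing is asked for, a point or a joint stands for the part that bears it (a point fixed in the world has none). Each returns a list of dicts, best first, with "score" (0 to 1); they miss things now and then, are a little off and sometimes report something else, mostly with a low value. They report only what shows in the picture. A call takes as long as a camera call. They do not tell look-alikes from the thing itself.
- robot.spot_in(picture, query): "at" ([x, y, z] in m, in world coordinates, good to about 4 mm: the middle of the surface that is visible of it).
- robot.outline_of(picture, query): "region" (420x560 bool, what is visible of it).
- robot.place_of(picture, query): "at" ([x, y, z] in m, in world coordinates, good to about 4 mm: a listed point, or the origin of a listed thing).
The state is a dict: "time": time; "q": joint angles; "joint_velocities": joint speeds; "joint_torque": joint torques, N m; "position": TCP position; "tool_rot": TCP orientation; "ft_force": force on the tool from outside, world axes, zero at the start; "moment": the same for the moment, N m; "grip_width": finger opening in m; "grip_force": force on a finger pad.
Only numpy, scipy, OpenCV 4.12 (cv2) and the standard library are available. Lean on these libraries where they do the work, as an engineer would, in place of code of your own. Each camera call takes 0.05 s, during which the arm holds its last target. There are 200 camera calls.

### The job

Clamp the herb packet that lies loose in the wooden stamping clamp, pushing with the fingertips only: swing the black-knobbed lever round to its far (open) stop so that the low side of the cam faces the track, push the sliding jaw by its red plate fully forward so that the packet is squared against the fence, then swing the lever all the way back to its first stop so that the nose of the cam locks behind the jaw's brass roller. The jaw must move the packet: do not handle the packet itself, lift it or tip it. Leave the other things on the counter where they are.

Things in the scene. Friction and masses are not known exactly. Their poses are not given: they have to be found in the camera images.
- clamp: brown wooden stamping clamp, fixed to the counter at a varying place and angle. Origin at counter height on the jaw's centre line; +x is the jaw's forward direction (away from the robot), +y the lever's side. Board x -150..+112, y -62..+80 mm, top 18 mm above the counter. Bed rails at y = +-50 mm, 27 mm high. Two steel lever-stop pins at (-90, +55) and (-17, +71) mm, 54 mm above the counter
- jaw (a joint): travel of the sliding jaw (m) along clamp +x: 0 right back, 0.050 on its forward stop; starts at 0 to 0.012. 2.5 N friction, no spring. With the cam closed its brass roller runs into the cam's nose at about 0.019; it passes only with the cam beyond about 1.2 rad. At 0.050 jaw and fence hold the packet with about 1 mm of play
- push_plate (a point): centre of the rear (robot-side) face of the jaw's upright red push plate with black rubber pad: 60 mm wide (clamp y), from 32 to 70 mm above the counter; this point 51 mm above it. The face looks to clamp -x and moves with the jaw; at jaw = 0 it is at x = -139.5, y = 0 mm in the clamp frame. Only the board's end (10 mm) and bare counter lie behind it
- cam (a joint): angle of cam and lever (rad): 0 = closed stop, the cam's nose (32 mm from the axle) points across the track (clamp -y); grows clockwise seen from above to 2.0 = open stop, where the low round side (14 mm) faces the track. Starts at 0 to 0.3. Stiff friction, no spring: 3 to 4 N at the knob turns it and it stays put. Closing it brings the nose behind the roller of a jaw that stands forward
- lever_knob (a point): centre of the upright black knob at the lever's end: 19 mm in diameter, from 53 to 89 mm above the counter, 70 mm from the axle. Seen from the axle it stands at 160 degrees anticlockwise from clamp +x when cam is 0, and at 45 degrees when cam is 2.0. The lever bar below it lies 46 to 53 mm above the counter
- cam_pivot (a point): the vertical axle of cam and lever, fixed in the clamp at x = -50, y = +49 mm; this point 36 mm above the counter, its bolt head 58 mm above it
- roller (a point): centre of the brass follower roller (14 mm across) on the jaw's lever side, 37 mm above the counter, at y = +25 mm in the clamp frame; moves with the jaw (x = -84 mm at jaw = 0)
- packet: brown herb packet tied with string, 60 mm along its x and 76 mm along its y at the foot, narrower at the top, 48 mm high, 64 g, loose on the clamp's bed between jaw and fence, at first askew; origin at the centre of its underside. The fence's cork face is at x = +90.5 mm in the clamp frame, its top 54 mm above the counter
- stamp: wooden rubber stamp standing upright, 27 x 36 x 70 mm high; to be left alone; origin at the centre of its underside
- ink_tin: closed blue ink-pad tin, 62 x 92 x 14 mm; to be left alone; origin at the centre of its underside
- packet_large: larger brown tied herb packet, 68 x 84 x 52 mm, waiting its turn; to be left alone; origin at the centre of its underside
- packet_small: smaller brown tied herb packet, 58 x 72 x 45 mm, waiting its turn; to be left alone; origin at the centre of its underside
- bottle: small dark tincture bottle with a white label, 28 mm across, 69 mm high; to be left alone; origin at the centre of its underside
- spool: spool of cotton string, 41 mm across, 45 mm high; to be left alone; origin at the centre of its underside
- dish: white porcelain dish, 66 mm across, 20 mm high; to be left alone; origin at the centre of its underside
There are look-alikes about, which are no part of the job. What is shaped like the packet but blue or orange is not meant.

How it is judged:
On the way, in this order (a step that is already met when the one before it is completed fails the run):
1. the cam is turned to its low side while the jaw still stands back (value of joint cam above 1.5 rad and value of joint jaw below 0.025 m), for 0.2 s.
2. the jaw is pushed fully forward with the cam still open (value of joint jaw above 0.046 m and value of joint cam above 1.2 rad), for 0.2 s.
At the end, for the whole second after the job is handed in: the lever is back at its closed stop (cam within 0.2 rad of it), the jaw is forward (within 4 mm of its stop), and the packet lies flat on the bed, against the fence within 5 mm and square to it within about 5 degrees, at rest (value of joint cam below 0.2 rad and value of joint jaw above 0.046 m and x of packet in the frame of clamp above 0.055 m and z of packet in the frame of clamp below 0.023 m and angle between the x axis of packet and the x axis of clamp, either way round below 0.09 rad and angle between packet's own z axis and vertical below 0.08 rad and linear speed of packet below 0.02 m/s); the robot touches nothing.
It fails at once if the packet is lifted more than 12 mm off the bed (z of packet in the frame of clamp above 0.03 m).
It fails at once if the packet is tipped (angle between packet's own z axis and vertical above 0.3 rad).
It fails at once if the packet is handled: the fingers or the hand press on it with more than 2 N (contact force between any of the arm, the fingers and packet above 2 N).
It fails at once if one of the other loose things is moved by more than 20 mm (distance of any of stamp, ink_tin, packet_large, packet_small, bottle, spool, dish from where it was at the start of the episode above 0.02 m).
It also fails if it takes over 67 s, if anything falls off the work surface, if the arm or the gripper's body presses on something with over 40 N, if the wrist force passes 120 N, or if a joint passes its speed limit or range.

## Working session

There is one attempt and no reset: what is moved stays moved. The work goes in short steps, Python scripts to look and compute and a tool call to move; the robot and the scene stay as the last step left them, time stands still between calls to the robot, and variables do not carry over. Pictures are saved under pics/ and viewed, at most 10 in all, crops included, and the job is handed in when it is done.

Besides the shell and the picture viewer there is one more tool, called after "Request:" as name(argument=value, ...) on one line, values as JSON. servo_tool: Moves the arm, as the interface text tells. Its arguments: {"type":"object","properties":{"rows":{"type":"array","items":{"type":"number"}},"newtons":{"type":"number"}},"required":["rows"]}

```bash
mkdir -p pics; python3 - <<'E'
from rig import robot
import cv2,numpy as np
o=robot.get_obs();print(o['time'],o['position'],o['tool_rot'],o['grip_width'])
ims=[]
for n in("top","scene"):
    p=robot.camera(n);cv2.imwrite(f"pics/{n}0.png",p["pixels"][:,:,::-1])
    P=cv2.Rodrigues(p["rvec"])[0]
    for q in("clamp","push_plate","lever_knob","cam_pivot","roller","packet","stamp","bottle","spool","dish","ink_tin","packet_large","packet_small"):
        r=robot.place_of(p,q)
        for a in r[:2]:
            u=cv2.projectPoints(np.array(a["at"],float),p["rvec"],p["tvec"],p["intrinsics"],None)[0].ravel()
            print(n,q,np.round(a["at"],4),round(a["score"],2),u.round())
E
```

```text
0.0 [ 0.1405232  -0.60825018  0.22157859] [ 9.93579390e-01  1.13132077e-01  7.00591880e-05 -1.06009224e-03] 0.08753263003975174
top clamp [ 0.607  -0.1019 -0.0018] 0.59 [277. 186.]
top push_plate [ 0.4808 -0.0975  0.052 ] 0.76 [276. 226.]
top push_plate [ 0.5517 -0.3676 -0.001 ] 0.3 [367. 205.]
top lever_knob [ 0.493  -0.0239  0.068 ] 0.54 [249. 221.]
top lever_knob [ 0.4385 -0.3519 -0.0011] 0.39 [363. 243.]
top cam_pivot [ 0.4928 -0.024   0.0676] 0.62 [249. 221.]
top cam_pivot [ 0.559  -0.0499  0.0332] 0.6 [259. 200.]
top roller [ 0.5353 -0.0707  0.0343] 0.68 [266. 208.]
top packet [ 0.6408 -0.1007  0.0194] 0.98 [277. 173.]
top packet [ 0.5345  0.1296 -0.0019] 0.97 [198. 210.]
top stamp [ 4.374e-01 -3.530e-01  2.000e-04] 0.51 [364. 244.]
top stamp [ 0.5551 -0.3645 -0.0006] 0.38 [366. 204.]
top bottle [ 0.4803 -0.0992  0.0533] 0.7 [276. 227.]
top bottle [ 0.4854  0.3219 -0.0011] 0.54 [132. 227.]
top spool [ 6.919e-01  3.090e-01 -4.000e-04] 0.64 [140. 158.]
top dish [0.5747 0.3094 0.0021] 0.91 [137. 196.]
top ink_tin [ 0.4404 -0.4532  0.0041] 0.8 [399. 243.]
top packet_large [ 0.5529 -0.365   0.0015] 0.93 [367. 204.]
top packet_small [ 5.636e-01 -5.164e-01  3.000e-04] 0.84 [418. 201.]
scene clamp [ 6.109e-01 -1.006e-01  3.000e-04] 0.66 [267. 221.]
scene lever_knob [ 0.4935 -0.0267  0.0732] 0.54 [265. 218.]
scene cam_pivot [ 0.5599 -0.0525  0.0392] 0.57 [261. 219.]
scene roller [ 0.54   -0.0684  0.0381] 0.68 [270. 220.]
scene packet [0.5331 0.131  0.0021] 0.93 [202. 252.]
scene packet [ 0.6467 -0.0982  0.0169] 0.87 [260. 212.]
scene bottle [ 4.925e-01  3.224e-01 -2.000e-04] 0.67 [128. 282.]
scene spool [ 0.6949  0.3072 -0.001 ] 0.85 [115. 245.]
scene dish [ 0.5718  0.3159 -0.0022] 0.64 [123. 266.]
scene packet_large [ 0.5709  0.3145 -0.0011] 0.27 [123. 266.]
```

View picture.

```bash
python3 - <<'E'
import cv2
a=cv2.imread("pics/top0.png")[140:270,190:350];cv2.imwrite("pics/c1.png",cv2.resize(a,None,fx=4.6,fy=4.6,interpolation=cv2.INTER_CUBIC))
E
```

```text
(no output)
```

View pics/c1.png

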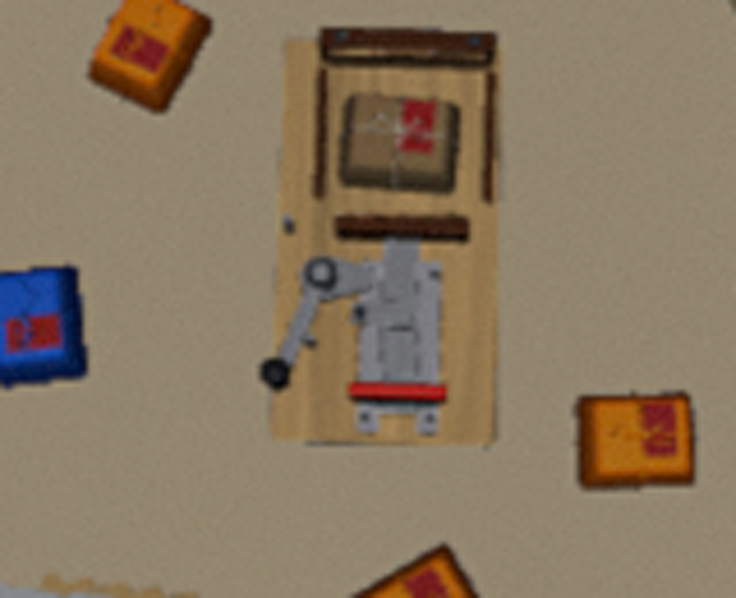

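View pics/scene0.png

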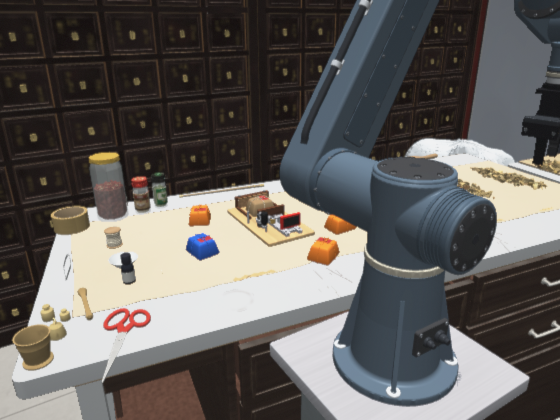

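```bash
cat > h.py <<'E'
import numpy as np
from scipy.spatial.transform import Rotation as R
def plan(start,yaw0,targets,step=.036,turn=6.5,close=1):
    """targets: (x,y,z,yaw_deg[,n]) world; prints calls of rows in tool axes (tool down)."""
    p=np.array(start,float);y=yaw0;rows=[]
    for t in targets:
        q=np.array(t[:3],float);dy=t[3]-y
        n=t[4] if len(t)>4 else int(max(1,np.ceil(np.linalg.norm(q-p)/step),np.ceil(abs(dy)/turn)))
        for i in range(n):
            d=(q-p)/(n-i);Rm=R.from_euler('z',y,degrees=True)*R.from_rotvec([np.pi,0,0])
            s=np.round(Rm.inv().apply(d),4);w=np.round((t[3]-y)/(n-i),1)
            p=p+Rm.apply(s);y-=-w
            rows.append([close,*s,round(-w,1)])
    for i in range(0,len(rows),5): print([float(v)+0.0 for r in rows[i:i+5] for v in r])
    print("end",p.round(4),y)
def state():
    from rig import robot
    o=robot.get_obs();X=R.from_quat(o['tool_rot']).apply([1,0,0])
    return o,o['position'],np.degrees(np.arctan2(X[1],X[0]))
E
python3 - <<'E'
from h import *
o,p,y=state();print(p,y)
plan(p,y,[(.30,-.42,.25,y+0),(.45,-.07,.25,y+0)])
E
```

```text
[ 0.14053035 -0.6089669   0.22253244] 12.991992357483849
[1.0, 0.0283, -0.0212, -0.0039, 0.0, 1.0, 0.0283, -0.0212, -0.0039, 0.0, 1.0, 0.0283, -0.0212, -0.0039, 0.0, 1.0, 0.0282, -0.0212, -0.0039, 0.0, 1.0, 0.0283, -0.0212, -0.004, 0.0]
[1.0, 0.0282, -0.0211, -0.0039, 0.0, 1.0, 0.0283, -0.0212, -0.004, 0.0, 1.0, 0.0204, -0.0279, 0.0, 0.0, 1.0, 0.0204, -0.0279, 0.0, 0.0, 1.0, 0.0204, -0.0279, 0.0, 0.0]
[1.0, 0.0205, -0.0279, 0.0, 0.0, 1.0, 0.0204, -0.028, 0.0, 0.0, 1.0, 0.0205, -0.0279, 0.0, 0.0, 1.0, 0.0204, -0.028, 0.0, 0.0, 1.0, 0.0205, -0.0279, 0.0, 0.0]
[1.0, 0.0204, -0.028, 0.0, 0.0, 1.0, 0.0205, -0.0279, 0.0, 0.0, 1.0, 0.0204, -0.028, 0.0, 0.0]
end [ 0.45 -0.07  0.25] 12.991992357483849
```

Request:
servo_tool(rows=[1, 0.028, -0.021, -0.004, 0, 1, 0.028, -0.021, -0.004, 0, 1, 0.028, -0.021, -0.004, 0, 1, 0.028, -0.021, -0.004, 0, 1, 0.028, -0.021, -0.004, 0], newtons=20)

```text
time: 1.82
position: [0.2541, -0.4739, 0.2428]
tool_rot: [0.994, 0.113, 0.0, 0.0]
ft_force: [-0.3, -0.4, -0.1]
grip_width: 0.0615
grip_force: 0.0
```

Request:
servo_tool(rows=[1, 0.028, -0.021, -0.004, 0, 1, 0.028, -0.021, -0.004, 0, 1, 0.02, -0.028, 0, 0, 1, 0.02, -0.028, 0, 0, 1, 0.02, -0.028, 0, 0])

```text
time: 2.23
position: [0.3387, -0.3249, 0.2508]
tool_rot: [0.994, 0.113, 0.0, 0.0]
ft_force: [0.8, -0.2, 0.9]
grip_width: 0.0284
grip_force: 0.0
```

Request:
servo_tool(rows=[1, 0.02, -0.028, 0, 0, 1, 0.02, -0.028, 0, 0, 1, 0.02, -0.028, 0, 0, 1, 0.02, -0.028, 0, 0, 1, 0.02, -0.028, 0, 0])

```text
time: 2.65
position: [0.4045, -0.1659, 0.2509]
tool_rot: [0.994, 0.113, 0.0, 0.0]
ft_force: [0.9, 0.5, 0.6]
grip_width: 0.0015
grip_force: 0.0
```

Request:
servo_tool(rows=[1, 0.02, -0.028, 0, 0, 1, 0.02, -0.028, 0, 0, 1, 0.02, -0.028, 0, 0, 1, 0, 0, 0, 0, 1, 0, 0, 0, 0])

```text
time: 3.07
position: [0.4439, -0.0706, 0.2507]
tool_rot: [0.993, 0.115, 0.0, 0.0]
ft_force: [0.4, -0.4, -0.5]
grip_width: 0.0007
grip_force: 0.0
```

```bash
cat > look.py <<'E'
import sys,cv2,numpy as np
from h import *
from rig import robot
def fit(pts):  # least squares clamp pose x,y,yaw + jaw,cam
    from scipy.optimize import least_squares
    def f(v):
        x,y,a,j,c=v;k=np.radians(160)-c;r=[]
        L=dict(clamp=(0,0),push_plate=(-.1395+j,0),cam_pivot=(-.05,.049),roller=(-.084+j,.025),lever_knob=(-.05+.07*np.cos(k),.049+.07*np.sin(k)))
        for q,P in pts:
            l=L[q];r+=[x+np.cos(a)*l[0]-np.sin(a)*l[1]-P[0],y+np.sin(a)*l[0]+np.cos(a)*l[1]-P[1]]
        return np.array(r)/.003
    s=least_squares(f,[.608,-.101,-.02,.01,.1],loss='soft_l1');print("fit",s.x.round(4));print((s.fun*3).round(1))
    return s.x
def wrist(name):
    o,p,y=state();print(o['time'],p.round(4),round(y,2),o['ft_force'].round(1) if hasattr(o['ft_force'],'round') else o['ft_force'])
    c=robot.camera("wrist");cv2.imwrite(f"pics/{name}.png",c["pixels"][:,:,::-1])
    T=np.eye(4);T[:3,:3]=R.from_quat(o['tool_rot']).as_matrix();T[:3,3]=p
    M=np.linalg.inv(T@np.array(c["mount"]))
    c["M"]=M;return c
def detect(c,qs=("clamp","push_plate","cam_pivot","roller","lever_knob","packet")):
    out=[]
    for q in qs:
        for a in robot.place_of(c,q)[:2]:
            X=c["M"][:3,:3]@np.array(a["at"])+c["M"][:3,3];u=c["intrinsics"]@X
            print(q,np.round(a["at"],4),round(a["score"],2),(u[:2]/u[2]).round());out.append((q,a["at"]))
    return out
E
python3 - <<'E'
from look import *
c=wrist("w1");d=detect(c)
E
```

```text
3.0667 [ 0.4439 -0.0706  0.2507] 13.25 [ 0.4 -0.4 -0.5]
clamp [ 0.6071 -0.097   0.001 ] 0.8 [334.  35.]
clamp [ 0.5319 -0.0716  0.038 ] 0.7 [295. 101.]
push_plate [ 0.4801 -0.1024  0.0505] 0.79 [313. 160.]
push_plate [ 0.4959 -0.0274  0.0654] 0.16 [243. 128.]
cam_pivot [ 0.5571 -0.0494  0.0363] 0.88 [280.  70.]
roller [ 0.5295 -0.0756  0.0387] 0.66 [299. 105.]
lever_knob [ 0.4962 -0.0251  0.0668] 0.64 [241. 127.]
lever_knob [ 0.5567 -0.0507  0.0382] 0.55 [281.  71.]
packet [ 3.568e-01 -1.163e-01  2.000e-04] 0.98 [294. 252.]
packet [ 0.5379  0.1315 -0.0021] 0.85 [113.  51.]
```

View pics/w1.png

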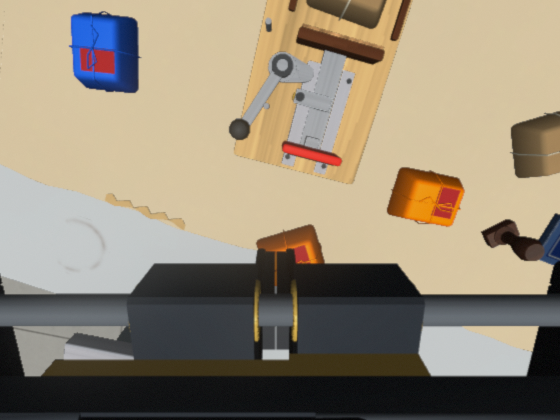

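```bash
python3 - <<'E'
from look import *
pts=[("clamp",(.607,-.1019)),("clamp",(.6109,-.1006)),("clamp",(.6071,-.097)),("push_plate",(.4808,-.0975)),("push_plate",(.4801,-.1024)),("cam_pivot",(.559,-.0499)),("cam_pivot",(.5599,-.0525)),("cam_pivot",(.5571,-.0494)),
("roller",(.5353,-.0707)),("roller",(.54,-.0684)),("roller",(.5295,-.0756)),("lever_knob",(.493,-.0239)),("lever_knob",(.4935,-.0267)),("lever_knob",(.4962,-.0251))]
v=fit(pts)
c=wrist("w2");Mi=np.linalg.inv(c["M"]);K=np.linalg.inv(c["intrinsics"])
def bp(u,z):
    d=Mi[:3,:3]@(K@[*u,1]);o=Mi[:3,3];return o+d*(z-o[2])/d[2]
for n,u,z in [("rearL",(236,152),.018),("rearR",(352,183),.018),("pivotbolt",(283,64),.058),("knobtop",(239,129),.08),("pin(-17,71)",(268,23),.05),("plateL",(284,146),.07),("plateR",(341,160),.07)]:
    P=bp(u,z)[:2];ca,sa=np.cos(v[2]),np.sin(v[2]);d=P-v[:2];print(n,P.round(4),"clamp:",(np.array([ca*d[0]+sa*d[1],-sa*d[0]+ca*d[1]])*1e3).round(1))
E
```

```text
fit [ 0.6084 -0.0997 -0.0102  0.0111  0.0085]
[ 1.4  2.2 -2.5  0.9  1.3 -2.7 -0.8 -0.9 -0.1  4.  -0.1 -0.3 -1.   2.3
  1.8 -0.8  0.5 -3.3 -4.2 -5.6  6.3  1.6  0.6 -1.1  0.1  1.7 -2.6  0.1]
3.4167 [ 0.4434 -0.0732  0.2506] 12.87 [ 0.7  0.2 -0.9]
rearL [ 0.4648 -0.0241] clamp: [-144.4   74.1]
rearR [ 0.4599 -0.1599] clamp: [-147.9  -61.7]
pivotbolt [ 0.5605 -0.0544] clamp: [-48.4  44.8]
knobtop [ 0.4949 -0.0278] clamp: [-114.3   70.7]
pin(-17,71) [ 0.5926 -0.0328] clamp: [-16.6  66.8]
plateL [ 0.4882 -0.0722] clamp: [-120.6   26.2]
plateR [ 0.4875 -0.1294] clamp: [-120.7  -30.9]
```

```bash
python3 - <<'E'
from h import *
o,p,y=state();P=np.array([.559,-.051])
def tool(th,d,z,yaw=None):
    t=np.radians(th);k=P+.07*np.array([np.cos(t),np.sin(t)]);return (*(k-d*np.array([np.sin(t),-np.cos(t)])),z,th-90 if yaw is None else yaw)
a=tool(159,.027,.25);print(p,y)
plan(p,y,[a]); 
print("down");plan(a[:3],69,[tool(159,.027,.072)+(6,)])
print("arc");plan(tool(159,.027,.072)[:3],69,[tool(157,.019,.072)+(2,)]+[tool(th,.019,.072 if th>140 else .064)+(1,) for th in range(151,45,-6)])
E
```

```text
[ 0.44339551 -0.07306686  0.2505551 ] 12.876915251359812
[1.0, 0.0049, -0.0014, 0.0001, -6.2, 1.0, 0.0051, -0.0008, 0.0001, -6.2, 1.0, 0.0051, -0.0003, 0.0001, -6.2, 1.0, 0.0051, 0.0003, 0.0, -6.3, 1.0, 0.0051, 0.0008, 0.0001, -6.2]
[1.0, 0.0049, 0.0014, 0.0, -6.3, 1.0, 0.0048, 0.0019, 0.0001, -6.2, 1.0, 0.0045, 0.0024, 0.0, -6.3, 1.0, 0.0042, 0.0029, 0.0001, -6.2]
end [ 0.4839 -0.0511  0.25  ] 68.97691525135981
down
[1.0, 0.0, 0.0, 0.0297, 0.0, 1.0, 0.0, 0.0, 0.0297, 0.0, 1.0, 0.0, 0.0, 0.0296, 0.0, 1.0, 0.0, 0.0, 0.0297, 0.0, 1.0, 0.0, 0.0, 0.0296, 0.0]
[1.0, 0.0, 0.0, 0.0297, 0.0]
end [ 0.484  -0.0511  0.072 ] 69.0
arc
[1.0, 0.0052, -0.0003, 0.0, 1.0, 1.0, 0.0052, -0.0004, 0.0, 1.0, 1.0, 0.0075, -0.0016, 0.0, 6.0, 1.0, 0.0074, -0.0016, 0.0, 6.0, 1.0, 0.0074, -0.0016, 0.008, 6.0]
[1.0, 0.0074, -0.0016, 0.0, 6.0, 1.0, 0.0074, -0.0016, 0.0, 6.0, 1.0, 0.0075, -0.0016, 0.0, 6.0, 1.0, 0.0074, -0.0016, 0.0, 6.0, 1.0, 0.0074, -0.0016, 0.0, 6.0]
[1.0, 0.0074, -0.0016, 0.0, 6.0, 1.0, 0.0074, -0.0016, 0.0, 6.0, 1.0, 0.0075, -0.0016, 0.0, 6.0, 1.0, 0.0074, -0.0016, 0.0, 6.0, 1.0, 0.0074, -0.0016, 0.0, 6.0]
[1.0, 0.0074, -0.0016, 0.0, 6.0, 1.0, 0.0074, -0.0016, 0.0, 6.0, 1.0, 0.0074, -0.0016, 0.0, 6.0, 1.0, 0.0075, -0.0017, 0.0, 6.0, 1.0, 0.0074, -0.0016, 0.0, 6.0]
end [0.5906 0.0143 0.064 ] -41.0
```

Request:
servo_tool(rows=[1, 0.005, -0.001, 0, -6.2, 1, 0.005, -0.001, 0, -6.2, 1, 0.005, 0, 0, -6.2, 1, 0.005, 0, 0, -6.3, 1, 0.005, 0.001, 0, -6.2])

```text
time: 3.88
position: [0.466, -0.0608, 0.2505]
tool_rot: [0.926, 0.377, -0.0, -0.0]
ft_force: [0.1, 0.2, 0.4]
grip_width: 0.0008
grip_force: 0.0
```

Request:
servo_tool(rows=[1, 0.005, 0.001, 0, -6.3, 1, 0.005, 0.002, 0, -6.2, 1, 0.005, 0.002, 0, -6.3, 1, 0.004, 0.003, 0, -6.2, 1, 0, 0, 0.02, 0])

```text
time: 4.3
position: [0.4875, -0.051, 0.2333]
tool_rot: [0.823, 0.568, 0.003, 0.004]
ft_force: [1.5, -0.7, -0.2]
grip_width: 0.0005
grip_force: 0.0
```

Request:
servo_tool(rows=[1, 0, 0, 0.03, 0, 1, 0, 0, 0.03, 0, 1, 0, 0, 0.03, 0, 1, 0, 0, 0, 0, 1, 0, 0, 0, 0])

```text
time: 4.72
position: [0.4829, -0.0499, 0.1396]
tool_rot: [0.824, 0.567, -0.001, -0.002]
ft_force: [-0.3, 0.8, 0.6]
grip_width: 0.0002
grip_force: 0.0
```

```bash
python3 - <<'E'
from look import *
c=wrist("w3");d=detect(c,("push_plate","cam_pivot","lever_knob"))
E
```

```text
4.7167 [ 0.4829 -0.0499  0.1396] 69.04 [-0.3  0.8  0.6]
push_plate [ 0.4777 -0.0984  0.0513] 0.91 [290. 274.]
cam_pivot [ 0.5582 -0.052   0.0351] 0.85 [366. 180.]
lever_knob [ 0.4951 -0.0245  0.0681] 0.74 [277. 185.]
```

View pics/w3.png

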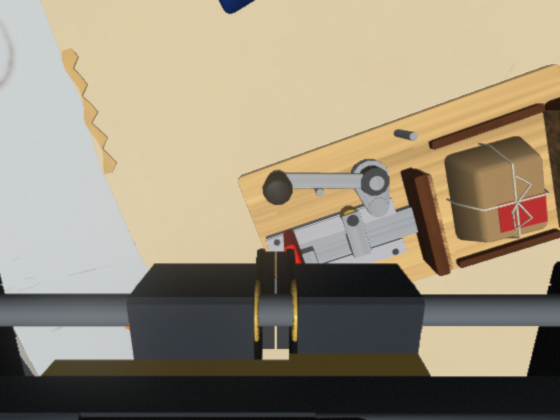

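Knob at (277,187), axle at (372,180), fingers (275,270) directly behind the knob with the lever closed; the estimates agree. Descend and swing.

Request:
servo_tool(rows=[1, 0, 0, 0.025, 0, 1, 0, 0, 0.025, 0, 1, 0, 0, 0.017, 0, 1, 0, 0, 0, 0])

```text
time: 5.25
position: [0.4831, -0.0495, 0.0725]
tool_rot: [0.824, 0.567, -0.001, -0.001]
ft_force: [-1.5, 0.6, 0.1]
grip_width: 0.0004
grip_force: 0.0
```

Request:
servo_tool(rows=[1, 0.0052, -0.0003, 0, 1, 1, 0.0052, -0.0004, 0, 1, 1, 0.0075, -0.0016, 0, 6, 1, 0.0075, -0.0016, 0, 6, 1, 0.0075, -0.0016, 0.008, 6])

```text
time: 5.67
position: [0.4943, -0.0183, 0.0683]
tool_rot: [0.91, 0.414, 0.001, 0.001]
ft_force: [-4.4, -3.0, 2.6]
grip_width: 0.0003
grip_force: 2.6
```

Request:
servo_tool(rows=[1, 0.0074, -0.0016, 0, 6, 1, 0.0074, -0.0016, 0, 6, 1, 0.0075, -0.0016, 0, 6, 1, 0.0074, -0.0016, 0, 6, 1, 0.0074, -0.0016, 0, 6])

```text
time: 6.08
position: [0.5176, 0.0101, 0.0672]
tool_rot: [0.986, 0.164, -0.001, 0.001]
ft_force: [-2.7, -4.1, -1.4]
grip_width: 0.0006
grip_force: 2.2
```

Request:
servo_tool(rows=[1, 0.0074, -0.0016, 0, 6, 1, 0.0074, -0.0016, 0, 6, 1, 0.0075, -0.0016, 0, 6, 1, 0.0074, -0.0016, 0, 6, 1, 0.0074, -0.0016, 0, 6])

```text
time: 6.5
position: [0.5524, 0.0229, 0.0672]
tool_rot: [0.995, -0.097, -0.001, 0.0]
ft_force: [-3.6, -1.9, -1.5]
grip_width: 0.0004
grip_force: 2.0
```

Request:
servo_tool(rows=[1, 0.0074, -0.0016, 0, 6, 1, 0.0074, -0.0016, 0, 6, 1, 0.0074, -0.0016, 0, 6, 1, 0.0075, -0.0016, 0, 6, 1, 0, 0, 0, 0])

```text
time: 6.92
position: [0.5839, 0.0186, 0.0672]
tool_rot: [0.954, -0.301, 0.0, 0.0]
ft_force: [-1.2, -0.4, -1.2]
grip_width: 0.0003
grip_force: 0.8
```

```bash
python3 - <<'E'
from look import *
c=wrist("w4");d=detect(c,("push_plate","cam_pivot","lever_knob"))
E
```

```text
6.9167 [0.5839 0.0186 0.0672] -35.0 [-1.2 -0.4 -1.2]
push_plate [ 0.4702 -0.098   0.0533] 0.85 [561. 303.]
cam_pivot [ 0.5565 -0.0524  0.0358] 0.75 [404. 218.]
lever_knob [ 0.5585 -0.0529  0.0388] 0.75 [405. 217.]
lever_knob [0.602  0.0039 0.0674] 0.72 [280. 228.]
```

View pics/w4.png

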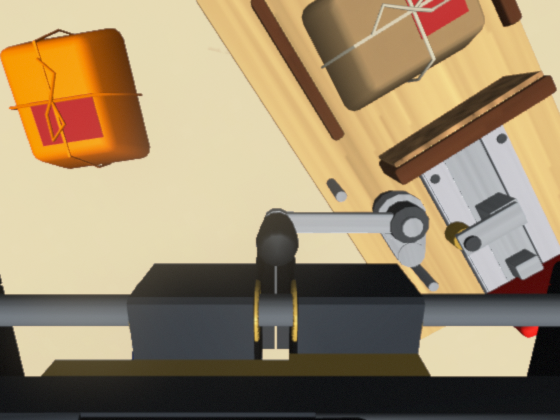

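Knob (277,235) and lever are near the front stop pin (338,190), at about 1.87 rad. I'll nudge on to the stop, then retreat.

Request:
servo_tool(rows=[1, 0.006, -0.001, 0, 4, 1, 0.003, -0.001, 0, 2, 1, 0, 0, 0, 0])

```text
time: 7.37
position: [0.5915, 0.0153, 0.0661]
tool_rot: [0.937, -0.349, -0.0, 0.0]
ft_force: [-2.9, -0.3, 2.2]
grip_width: 0.0005
grip_force: 1.4
```

Request:
servo_tool(rows=[1, -0.02, 0, 0, 0, 1, -0.02, 0, -0.02, 0, 1, 0, 0, -0.03, 0, 1, 0, 0, -0.03, 0, 1, 0, 0, 0, 0])

```text
time: 7.78
position: [0.5666, 0.0414, 0.1515]
tool_rot: [0.937, -0.348, 0.007, -0.002]
ft_force: [0.6, -0.9, 0.7]
grip_width: 0.0006
grip_force: 0.0
```

```bash
python3 - <<'E'
from look import *
c=wrist("w5");d=detect(c,("push_plate","cam_pivot","lever_knob","roller","clamp"))
o,p,y=state()
# push start: 45 mm behind plate on centre line, yaw -1
plan(p,y,[(.50,-.07,.16,-1),(.432,-.0985,.13,-1),(.432,-.0985,.048,-1)])
E
```

```text
7.7833 [0.5666 0.0414 0.1515] -40.74 [ 0.6 -0.9  0.7]
push_plate [ 0.4701 -0.1006  0.052 ] 0.75 [502. 192.]
cam_pivot [ 0.5577 -0.0512  0.0336] 0.56 [374. 144.]
lever_knob [ 0.6069 -0.0039  0.0672] 0.84 [289. 138.]
roller [ 0.5219 -0.072   0.0382] 0.76 [425. 162.]
clamp [ 0.606  -0.0949  0.0026] 0.79 [373.  59.]
clamp [ 0.6507 -0.099   0.0137] 0.45 [346.   5.]
[1.0, 0.0038, 0.0177, -0.0022, -5.7, 1.0, 0.002, 0.018, -0.0022, -5.7, 1.0, 0.0003, 0.0182, -0.0022, -5.7, 1.0, -0.0016, 0.0181, -0.0023, -5.7, 1.0, -0.0033, 0.0178, -0.0022, -5.7]
[1.0, -0.0051, 0.0174, -0.0023, -5.7, 1.0, -0.0068, 0.0168, -0.0022, -5.7, 1.0, -0.0225, 0.0099, 0.01, 0.0, 1.0, -0.0225, 0.0099, 0.01, 0.0, 1.0, -0.0225, 0.0099, 0.01, 0.0]
[1.0, 0.0, 0.0, 0.0273, 0.0, 1.0, 0.0, 0.0, 0.0273, 0.0, 1.0, 0.0, 0.0, 0.0274, 0.0]
end [ 0.432  -0.0985  0.048 ] -0.9855824646832101
```

Request:
servo_tool(rows=[1, 0.004, 0.018, -0.002, -5.7, 1, 0.002, 0.018, -0.002, -5.7, 1, 0, 0.018, -0.002, -5.7, 1, -0.002, 0.018, -0.002, -5.7, 1, -0.003, 0.018, -0.002, -5.7])

```text
time: 8.5
position: [0.5166, -0.0387, 0.1543]
tool_rot: [0.994, -0.105, -0.001, -0.0]
ft_force: [-0.3, 0.4, 0.6]
grip_width: 0.0005
grip_force: 0.0
```

Request:
servo_tool(rows=[1, -0.005, 0.017, -0.002, -5.7, 1, -0.007, 0.017, -0.002, -5.7, 1, -0.022, 0.01, 0.01, 0, 1, -0.022, 0.01, 0.01, 0, 1, -0.022, 0.01, 0.01, 0])

```text
time: 8.92
position: [0.4327, -0.0991, 0.1285]
tool_rot: [1.0, -0.009, -0.0, -0.0]
ft_force: [-0.2, -1.6, -1.1]
grip_width: 0.0003
grip_force: 0.0
```

Request:
servo_tool(rows=[1, 0, 0, 0.027, 0, 1, 0, 0, 0.027, 0, 1, 0, 0, 0.027, 0, 1, 0, 0, 0, 0])

```text
time: 9.25
position: [0.4307, -0.0976, 0.0442]
tool_rot: [1.0, -0.009, -0.005, -0.002]
ft_force: [-0.3, 0.8, -0.3]
grip_width: 0.0005
grip_force: 0.0
```

```bash
python3 - <<'E'
from look import *
c=wrist("w6");detect(c,("push_plate",))
E
```

```text
9.25 [ 0.4307 -0.0976  0.0442] -1.05 [-0.3  0.8 -0.3]
push_plate [ 0.4725 -0.098   0.0539] 0.94 [274. 196.]
```

View pics/w6.png

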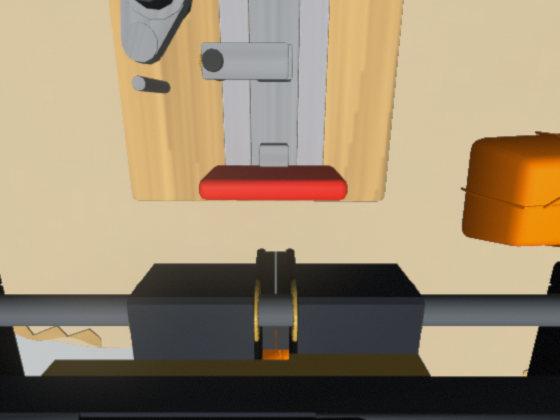

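The fingers (275,255) are centred behind the red plate (274,190), so I can push.

Request:
servo_tool(rows=[1, 0.008, 0, 0, 0, 1, 0.008, 0, 0, 0, 1, 0.006, 0, 0, 0, 1, 0.005, 0, 0, 0, 1, 0.005, 0, 0, 0])

```text
time: 9.77
position: [0.4661, -0.0991, 0.0494]
tool_rot: [1.0, -0.008, -0.0, 0.0]
ft_force: [-3.5, -0.0, 1.1]
grip_width: 0.0004
grip_force: 1.5
```

Request:
servo_tool(rows=[1, 0.005, 0, 0, 0, 1, 0.005, 0, 0, 0, 1, 0.005, 0, 0, 0, 1, 0.005, 0, 0, 0, 1, 0.005, 0, 0, 0])

```text
time: 10.18
position: [0.4908, -0.0993, 0.0485]
tool_rot: [1.0, -0.009, -0.001, -0.0]
ft_force: [-2.8, 0.3, 2.5]
grip_width: 0.0003
grip_force: 1.7
```

Request:
servo_tool(rows=[1, 0.004, 0, 0, 0, 1, 0.004, 0, 0, 0, 1, 0.003, 0, 0, 0, 1, 0.003, 0, 0, 0, 1, 0, 0, 0, 0])

```text
time: 10.6
position: [0.5057, -0.0999, 0.0484]
tool_rot: [1.0, -0.009, 0.001, 0.0]
ft_force: [-1.3, 0.8, -0.4]
grip_width: 0.0002
grip_force: 0.7
```

Continue in small steps until the force shows the stop.

Request:
servo_tool(rows=[1, 0.002, 0, 0, 0, 1, 0.002, 0, 0, 0, 1, 0.002, 0, 0, 0, 1, 0, 0, 0, 0])

```text
time: 10.93
position: [0.5073, -0.0998, 0.0483]
tool_rot: [1.0, -0.008, -0.004, -0.001]
ft_force: [-8.8, -2.3, 4.4]
grip_width: 0.0006
grip_force: 4.6
```

Request:
servo_tool(rows=[1, 0.002, 0, 0, 0, 1, 0.002, 0, 0, 0, 1, 0, 0, 0, 0])

```text
time: 11.18
position: [0.5073, -0.0993, 0.048]
tool_rot: [1.0, -0.008, -0.008, -0.001]
ft_force: [-15.4, -5.3, 8.6]
grip_width: 0.0002
grip_force: 7.8
```

Request:
servo_tool(rows=[1, -0.015, 0, 0, 0, 1, -0.025, 0, 0, 0, 1, 0, 0, -0.035, 0, 1, 0, 0, -0.04, 0, 1, 0, 0, -0.04, 0])

```text
time: 11.6
position: [0.4754, -0.1, 0.1645]
tool_rot: [1.0, -0.009, 0.001, 0.0]
ft_force: [1.0, -0.4, -0.5]
grip_width: 0.0004
grip_force: 0.0
```

Request:
servo_tool(rows=[1, 0.03, 0, -0.03, 0, 1, 0.03, 0, 0, 0, 1, 0, 0, 0, 0])

```text
time: 11.85
position: [0.5438, -0.1032, 0.1973]
tool_rot: [1.0, -0.009, 0.009, 0.003]
ft_force: [0.7, 0.2, -0.1]
grip_width: 0.0
grip_force: 0.0
```

```bash
python3 - <<'E'
from look import *
c=wrist("w7");detect(c,("push_plate","packet","lever_knob","roller","cam_pivot"))
o,p,y=state();t=np.array([.707,-.707]);k=np.array([.607,-.004]);a=k+.030*t
plan(p,y,[(*a,.18,-45)]);print(a)
E
```

```text
11.85 [ 0.5438 -0.1032  0.1973] -1.0 [ 0.7  0.2 -0.1]
push_plate [ 0.5179 -0.097   0.0545] 0.61 [268. 231.]
push_plate [ 0.6073 -0.0013  0.0668] 0.18 [147. 133.]
packet [0.5352 0.1338 0.0035] 0.95 [ 46. 203.]
packet [ 0.669  -0.099   0.0153] 0.9 [267.  59.]
lever_knob [0.6081 0.0025 0.066 ] 0.84 [143. 132.]
roller [ 0.5715 -0.071   0.0391] 0.93 [238. 170.]
cam_pivot [ 0.5561 -0.0519  0.0358] 0.69 [219. 186.]
[1.0, 0.0134, -0.0109, 0.0017, 6.3, 1.0, 0.0121, -0.0123, 0.0017, 6.3, 1.0, 0.0107, -0.0136, 0.0017, 6.3, 1.0, 0.0091, -0.0147, 0.0018, 6.3, 1.0, 0.0075, -0.0156, 0.0017, 6.3]
[1.0, 0.0057, -0.0164, 0.0018, 6.2, 1.0, 0.0039, -0.0169, 0.0017, 6.3]
end [ 0.6282 -0.0252  0.18  ] -45.01761038322669
[ 0.62821 -0.02521]
```

View pics/w7.png

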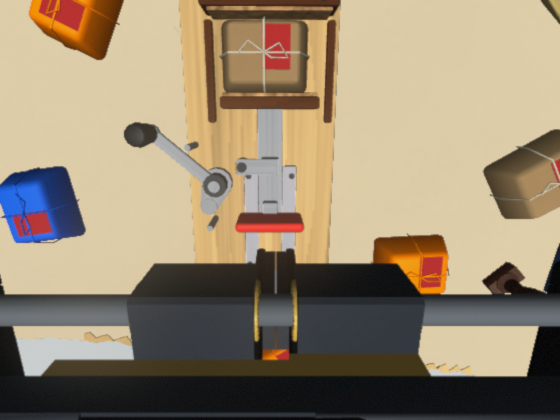

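The packet (265,55) is square between jaw and fence, with the knob open at (138,133). Next is the closing swing.

Request:
servo_tool(rows=[1, 0.013, -0.011, 0.002, 6.3, 1, 0.012, -0.012, 0.002, 6.3, 1, 0.011, -0.014, 0.002, 6.3, 1, 0.009, -0.015, 0.002, 6.3, 1, 0.008, -0.016, 0.002, 6.3])

```text
time: 12.57
position: [0.6022, -0.0459, 0.1821]
tool_rot: [0.959, -0.283, -0.001, 0.0]
ft_force: [0.5, -0.3, 0.3]
grip_width: 0.0005
grip_force: 0.0
```

Request:
servo_tool(rows=[1, 0.006, -0.016, 0.002, 6.2, 1, 0.004, -0.017, 0.002, 6.3, 1, 0, 0, 0.025, 0, 1, 0, 0, 0.025, 0, 1, 0, 0, 0, 0])

```text
time: 12.98
position: [0.6257, -0.0244, 0.1237]
tool_rot: [0.924, -0.383, -0.006, 0.001]
ft_force: [-1.2, 0.5, -0.8]
grip_width: 0.0003
grip_force: 0.0
```

```bash
python3 - <<'E'
from look import *
c=wrist("w8");detect(c,("lever_knob","cam_pivot"))
o,p,y=state();P=np.array([.5585,-.051])
def tool(th,d,z):
    t=np.radians(th);k=P+.07*np.array([np.cos(t),np.sin(t)]);return (*(k+d*np.array([np.sin(t),-np.cos(t)])),z,th-90)
a=tool(45,.030,.064);print(a)
plan(p,y,[(*a[:3],-45,4)]);plan(a[:3],-45,[tool(45,.019,.064)+(2,)]+[tool(th,.019,.064)+(1,) for th in range(51,162,6)])
E
```

```text
12.9833 [ 0.6257 -0.0244  0.1237] -45.0 [-1.2  0.5 -0.8]
cam_pivot [ 0.5552 -0.0483  0.0365] 0.74 [362. 258.]
(np.float64(0.6292106781186547), np.float64(-0.0227157287525381), 0.064, -45)
[1.0, -0.0006, -0.0004, 0.0163, 0.0, 1.0, -0.0006, -0.0004, 0.0163, 0.0, 1.0, -0.0007, -0.0004, 0.0163, 0.0, 1.0, -0.0006, -0.0003, 0.0162, 0.0]
end [ 0.6292 -0.0228  0.064 ] -45.02966043157526
[1.0, -0.0055, 0.0, 0.0, 0.0, 1.0, -0.0055, 0.0, 0.0, 0.0, 1.0, -0.0074, -0.0016, 0.0, -6.0, 1.0, -0.0074, -0.0016, 0.0, -6.0, 1.0, -0.0075, -0.0016, 0.0, -6.0]
[1.0, -0.0074, -0.0016, 0.0, -6.0, 1.0, -0.0074, -0.0016, 0.0, -6.0, 1.0, -0.0074, -0.0016, 0.0, -6.0, 1.0, -0.0074, -0.0016, 0.0, -6.0, 1.0, -0.0075, -0.0016, 0.0, -6.0]
[1.0, -0.0074, -0.0016, 0.0, -6.0, 1.0, -0.0074, -0.0016, 0.0, -6.0, 1.0, -0.0074, -0.0016, 0.0, -6.0, 1.0, -0.0074, -0.0016, 0.0, -6.0, 1.0, -0.0075, -0.0016, 0.0, -6.0]
[1.0, -0.0074, -0.0016, 0.0, -6.0, 1.0, -0.0074, -0.0016, 0.0, -6.0, 1.0, -0.0074, -0.0016, 0.0, -6.0, 1.0, -0.0074, -0.0016, 0.0, -6.0, 1.0, -0.0074, -0.0016, 0.0, -6.0]
[1.0, -0.0075, -0.0016, 0.0, -6.0]
end [ 0.5    -0.0082  0.064 ] 69.0
```

View pics/w8.png

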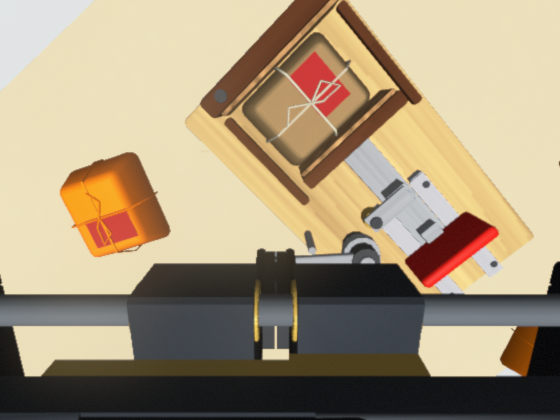

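The fingers are at (276,258), the knob is hidden behind them on the near side, and the lever is at (315,258). This is the right side for closing.

Request:
servo_tool(rows=[1, 0, 0, 0.02, 0, 1, 0, 0, 0.02, 0, 1, 0, 0, 0.02, 0, 1, 0, 0, 0, 0])

```text
time: 13.47
position: [0.6284, -0.0254, 0.0673]
tool_rot: [0.924, -0.383, -0.002, 0.0]
ft_force: [-1.1, 0.6, -0.1]
grip_width: 0.0004
grip_force: 0.0
```

Request:
servo_tool(rows=[1, -0.0055, 0, 0, 0, 1, -0.0055, 0, 0, 0, 1, -0.0074, -0.0016, 0, -6, 1, -0.0074, -0.0016, 0, -6, 1, -0.0075, -0.0016, 0, -6])

```text
time: 13.88
position: [0.6112, -0.0003, 0.0717]
tool_rot: [0.973, -0.231, 0.005, -0.0]
ft_force: [3.3, -2.4, -3.1]
grip_width: 0.0006
grip_force: 1.7
```

Request:
servo_tool(rows=[1, -0.0074, -0.0016, 0, -6, 1, -0.0074, -0.0016, 0, -6, 1, -0.0074, -0.0016, 0, -6, 1, -0.0074, -0.0016, 0, -6, 1, -0.0075, -0.0016, 0, -6])

```text
time: 14.3
position: [0.5784, 0.0189, 0.0717]
tool_rot: [1.0, 0.028, 0.005, -0.001]
ft_force: [5.0, 5.8, -2.1]
grip_width: 0.0003
grip_force: 3.0
```

Request:
servo_tool(rows=[1, -0.0074, -0.0016, 0, -6, 1, -0.0074, -0.0016, 0, -6, 1, -0.0074, -0.0016, 0, -6, 1, -0.0074, -0.0016, 0, -6, 1, -0.0075, -0.0016, 0, -6])

```text
time: 14.72
position: [0.5379, 0.0179, 0.0713]
tool_rot: [0.958, 0.286, 0.002, -0.001]
ft_force: [0.3, 6.5, 2.0]
grip_width: 0.0004
grip_force: 3.0
```

Request:
servo_tool(rows=[1, -0.0074, -0.0016, 0, -6, 1, -0.0074, -0.0016, 0, -6, 1, -0.0074, -0.0016, 0, -6, 1, -0.0074, -0.0016, 0, -6, 1, 0, 0, 0, 0])

```text
time: 15.13
position: [0.5102, 0.0012, 0.0709]
tool_rot: [0.879, 0.478, 0.001, -0.0]
ft_force: [-1.3, 3.3, 0.1]
grip_width: 0.0007
grip_force: 1.2
```

```bash
python3 - <<'E'
from look import *
c=wrist("w9");detect(c,("lever_knob","cam_pivot","push_plate"))
E
```

```text
15.1333 [0.5102 0.0012 0.0709] 57.07 [-1.3  3.3  0.1]
cam_pivot [ 0.5594 -0.0506  0.036 ] 0.77 [386. 270.]
```

View pics/w9.png

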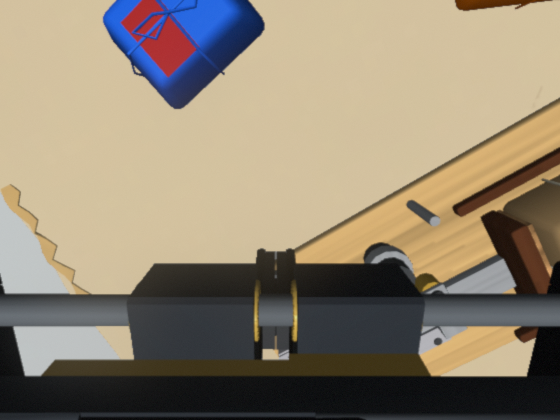

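The lever is about 12° short of closed, so I'll continue to the stop.

Request:
servo_tool(rows=[1, -0.0074, -0.0016, 0, -6, 1, -0.0074, -0.0016, 0, -6, 1, -0.002, 0, 0, 0, 1, 0, 0, 0, 0])

```text
time: 15.67
position: [0.5037, -0.0087, 0.0699]
tool_rot: [0.827, 0.563, 0.005, -0.001]
ft_force: [6.4, 22.2, 0.9]
grip_width: 0.0005
grip_force: 11.4
```

Request:
servo_tool(rows=[1, -0.002, 0, 0, 0, 1, -0.002, 0, 0, 0, 1, 0, 0, 0, 0])

```text
time: 15.92
position: [0.5035, -0.0094, 0.0701]
tool_rot: [0.827, 0.562, 0.007, -0.002]
ft_force: [12.1, 34.1, 1.8]
grip_width: 0.0002
grip_force: 17.9
```

The force climbs without further motion, so the lever is on its stop. Retreat and verify.

Request:
servo_tool(rows=[1, 0.015, 0, 0, 0, 1, 0.025, 0, 0, 0, 1, 0, 0, -0.035, 0, 1, 0, 0, -0.04, 0, 1, 0, 0, -0.04, 0])

```text
time: 16.33
position: [0.5134, 0.0212, 0.1846]
tool_rot: [0.824, 0.566, -0.001, -0.0]
ft_force: [1.7, -0.6, 0.5]
grip_width: 0.0006
grip_force: 0.0
```

Request:
servo_tool(rows=[1, -0.035, 0, 0, 0, 1, -0.035, 0, 0, 0, 1, -0.02, 0, 0, 0, 1, 0, 0, 0, 0])

```text
time: 16.67
position: [0.481, -0.0665, 0.1848]
tool_rot: [0.825, 0.565, -0.0, 0.002]
ft_force: [0.1, -0.5, -0.3]
grip_width: 0.0002
grip_force: 0.0
```

```bash
python3 - <<'E'
from look import *
c=wrist("w10");detect(c,("lever_knob","cam_pivot","push_plate","roller","packet"))
E
```

```text
16.6667 [ 0.481  -0.0665  0.1848] 68.75 [ 0.1 -0.5 -0.3]
lever_knob [ 0.4955 -0.0287  0.0654] 0.93 [273. 157.]
cam_pivot [ 0.5598 -0.0521  0.0364] 0.86 [351. 150.]
push_plate [ 0.5167 -0.1028  0.0529] 0.64 [326. 225.]
push_plate [ 0.6057 -0.0949 -0.0012] 0.35 [400. 169.]
roller [ 0.5715 -0.0749  0.0369] 0.64 [371. 170.]
packet [ 0.358  -0.1148 -0.    ] 0.82 [183. 269.]
packet [ 0.6713 -0.1007  0.0141] 0.73 [475. 153.]
```

View pics/w10.png

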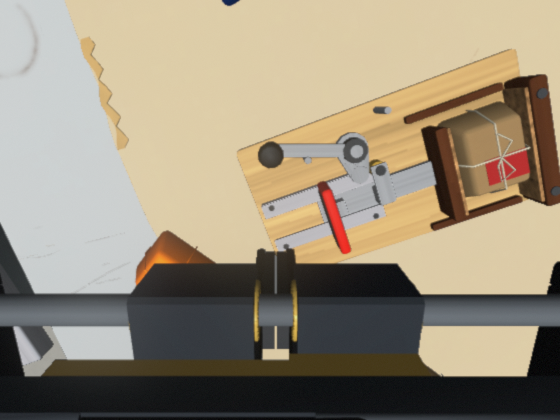

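The lever is closed against its rear pin (knob 270,155), the cam nose sits behind the roller (375,165), and the packet (485,150) is square against the fence. The arm touches nothing.

```bash
python3 -c "
from rig import robot
print(robot.hand_in())"
```

```text
the job is handed in; nothing more can be done
None
```

The packet is clamped square against the fence with the jaw fully forward and the lever locked closed; I handed the job in at about 17 s, but it returned no verdict.

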